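Pack charged drone batteries from the charging row into the carry tray in order

TASK

Move the four charged battery packs from their charging cradles into the green carry tray, one to a compartment and keeping their order: the pack that stood next to the power supply goes in the compartment next to the tray's handle, the second from the supply in the second from the handle, and so on. Set each pack down gently, without dropping or tipping it over, so that all four stand upright on the tray's floor, and let go.

Things in the scene. Friction and masses are not known exactly. Their poses are not given: they have to be found in the camera images.
- pack_a: The shortest battery pack: an upright light-grey brick, 40 mm (its x) by 46 mm (its y), 78 mm high, with a white detail on its flat top: one small round raised button (18 mm diameter, 5 mm high). About 180 g (may differ by a third). Origin: centre of its underside, z up. Loose; its foot stands at the start in cradle_a, sides parallel to the cradle's.
- cradle_a: Black single-bay charging cradle, fixed, 60 mm (x) by 62 mm (y) and 26 mm high, in which pack_a stands at the start. Origin: centre of its underside, z up. Open pocket 48 x 57 mm with its floor 10 mm above the origin and walls 16 mm high above that floor; the pack just lifts straight out. The four cradles stand in one row along their y axis, 74 mm apart centre to centre, in any sequence.
- pack_b: The second shortest battery pack: an upright light-grey brick, 40 mm (its x) by 46 mm (its y), 88 mm high, with a white detail on its flat top: two parallel raised bars along its x (each 34 x 8 mm, 6 mm high). About 210 g (may differ by a third). Origin: centre of its underside, z up. Loose; its foot stands at the start in cradle_b, sides parallel to the cradle's.
- cradle_b: Black single-bay charging cradle, fixed, 60 mm (x) by 62 mm (y) and 26 mm high, in which pack_b stands at the start. Origin: centre of its underside, z up. Open pocket 48 x 57 mm with its floor 10 mm above the origin and walls 16 mm high above that floor; the pack just lifts straight out. The four cradles stand in one row along their y axis, 74 mm apart centre to centre, in any sequence.
- pack_c: The second tallest battery pack: an upright light-grey brick, 40 mm (its x) by 46 mm (its y), 98 mm high, with a white detail on its flat top: one large round raised cap (36 mm diameter, 7 mm high). About 240 g (may differ by a third). Origin: centre of its underside, z up. Loose; its foot stands at the start in cradle_c, sides parallel to the cradle's.
- cradle_c: Black single-bay charging cradle, fixed, 60 mm (x) by 62 mm (y) and 26 mm high, in which pack_c stands at the start. Origin: centre of its underside, z up. Open pocket 48 x 57 mm with its floor 10 mm above the origin and walls 16 mm high above that floor; the pack just lifts straight out. The four cradles stand in one row along their y axis, 74 mm apart centre to centre, in any sequence.
- pack_d: The tallest battery pack: an upright light-grey brick, 40 mm (its x) by 46 mm (its y), 108 mm high, with a white detail on its flat top: a single raised ridge along its y (42 x 10 mm, 7 mm high). About 270 g (may differ by a third). Origin: centre of its underside, z up. Loose; its foot stands at the start in cradle_d, sides parallel to the cradle's.
- cradle_d: Black single-bay charging cradle, fixed, 60 mm (x) by 62 mm (y) and 26 mm high, in which pack_d stands at the start. Origin: centre of its underside, z up. Open pocket 48 x 57 mm with its floor 10 mm above the origin and walls 16 mm high above that floor; the pack just lifts straight out. The four cradles stand in one row along their y axis, 74 mm apart centre to centre, in any sequence.
- supply: Power supply: white brick, black rocker switch and dark vent slots on top, 75 mm (x) by 65 (y) by 50 high, fixed. Origin: centre of its underside. It stands in line with the cradles just past one end of their row, its centre 89 mm from the nearest cradle's; which end varies. A white flask stands past the other end.
- tray: Carry tray: green, open, fixed, 70 mm (x) by 286 (y) by 36 high; bare-metal loop handle on its +y end only (to y = 184, 36 high). Origin: centre of its underside, z up. Walls, floor and 3 dividers 6 mm thick. Four compartments 58 (x) by 64 (y), centres at x = 0, y = +105 (next to the handle), +35, -35, -105. Roughly parallel to the cradle row, nearer or farther; handle to the robot's left.
Mind the look-alikes: they are no part of the job. Leave any red or yellow look-alike of the pack_b alone.

How it is judged:
By the outcome, as a careful person would: the job done as asked, in the order asked, and still so for the second after the job is handed in, with the robot touching nothing.
It also fails if it takes over 93 s, if anything falls off the work surface, if the arm or the gripper's body presses on something with over 40 N, if the wrist force passes 120 N, or if a joint passes its speed limit or range.

ROBOT

A 6-joint arm with a two-finger parallel gripper is mounted at the origin on the work surface. World frame = base frame: x ahead of the robot, y to its left, z up, the work surface at z = 0. Lengths are in m, angles in rad, forces in N, time in s.
With the tool pointing down it reaches from about 0.3 to 0.875 m from the base axis. Payload 6.4 kg.
Tool frame: the origin (TCP) lies midway between the tips of the shut fingers; the grasp point (between the pads) lies env.pinch_z behind it (env.pinch_z is the distance from the TCP to the grasp point, in m); z points along the fingers, y is the line along which they close (so a half turn about z gives the same grasp; the last joint's range is limited). The gripper opens to 85 mm and grips with 20 to 120 N. Pads are 22 mm wide; open, the fingers measure 114 mm over their backs; the gripper's body (76 mm by 85 mm) begins 54 mm behind the grasp point. The pads swing forward as they close: fully open they stand 13 mm farther back than shut.
Start: joints at [0.938, 0.181, 1.607, -0, 1.354, -0.206], TCP at [0.238, 0.523, 0.231] pointing down, gripper open.
Joint ranges: [-2.99, 2.99], [-0.89, 2.07], [0.3, 2.58], [-1.14, 4.28], [0, 2.63], [-3.12, 3.12]. Speed limits (rad/s): [2.57, 2.57, 3.01, 3.14, 3.14, 3.14].

INTERFACE

Orientations are given as a unit quaternion [w, x, y, z].
In Python, from workcell import env, grab_frame, sign_off gives the robot as it stands.
- The arm moves only by the tool play_rows, never from a script. Its argument "rows" is a list of rows, each a list of 4 numbers: the shift along the tool's x, y, z in cm, then the turn about the tool's z in rad. A call has 1 to 8 rows; each row shifts and turns the commanded pose from where the row before left it, along the tool's axes as they then stand; what a row does not reach is not made up. A row lasts 1/8 s, in which the tool goes at most 62.5 mm and 10.7 degrees, less where a joint would pass 70% of its speed; a pose out of reach is approached as far as the arm can. A call is refused whole if a number of a shift passes 6.25 or a number of a turn 0.188, either way. A call with a gripper value outside its range is refused whole. "jaw" is the finger opening in cm, from 0 to 8.54, set as the call begins (left out, the last holds). The fingers move at their own pace and stop on an object; the grip force is fixed at half the most. Time passes only in rows, so rows that do not move let the fingers close. It gives the time, the measured TCP pose, the force, the opening and the grip force at its end, in the units of the state.
- env.read_state(): the state, without advancing time (a new reading comes with each control period).
- grab_frame(name): name is "scene" or "top" or "wrist"; returns a dict with "color" (384x512x3 uint8, red, green, blue), "camera_matrix" (3x3 intrinsics, pixels), "k1" (the pictures are not rectified: a ray, as slopes to the right and down, at radius r is drawn at 1 + k1 r^2 times it, then the intrinsics apply), "eye" and "orientation" of the camera in the world; the wrist camera has in their place "T_tool_cam" (4x4, takes a point from camera to tool coordinates, whose origin is the TCP and whose axes are the flange's). Camera axes: x right, y up, looking along -z (the intrinsics and any distortion apply to the point x, -y, -z); pixel columns grow to the right and rows downward; lengths in m; the calibration is good to about 2 mm. A picture is of the moment at which its call begins: read the wrist's pose just before it. There is no depth.
- sign_off(): hands the job in; it is judged then, once.
The state is a dict: "time": time; "joint_pos": joint angles; "joint_velocities": joint speeds; "tau": joint torques, N m; "ee_pos": TCP position; "ee_rot": TCP orientation; "contact_force": force on the tool from outside, world axes, zero at the start; "torque": the same for the moment, N m; "finger_gap": finger opening in m; "grasp_force": force on a finger pad.
Only numpy, scipy, OpenCV 4.12 (cv2) and the standard library are available. Lean on these libraries where they do the work, as an engineer would, in place of code of your own. Each camera call takes 0.05 s, during which the arm holds its last target. There are 200 camera calls.

## Working session

There is one attempt and no reset: what is moved stays moved. The work goes in short steps, Python scripts to look and compute and a tool call to move; the robot and the scene stay as the last step left them, time stands still between calls to the robot, and variables do not carry over. Pictures are saved under pics/ and viewed, at most 14 in all, crops included, and the job is handed in when it is done.

Besides the shell and the picture viewer there is one more tool, called by a JSON object that holds its "name" and its "arguments", one argument or row to a line. play_rows: Moves the arm, as the interface text tells. Its arguments: {"type":"object","properties":{"rows":{"type":"array","items":{"type":"array","items":{"type":"number"}}},"jaw":{"type":"number"}},"required":["rows"]}

```bash
mkdir -p pics; ls
cat > h.py <<'E'
import numpy as np, cv2, json
from workcell import env, grab_frame, sign_off
from scipy.spatial.transform import Rotation as R
def rot(q): return R.from_quat([q[1],q[2],q[3],q[0]]).as_matrix()
def save(f,n): cv2.imwrite(f'pics/{n}.png', f['color'][:,:,::-1])
def campose(f,st=None):
    if 'T_tool_cam' in f:
        T=np.eye(4);T[:3,:3]=rot(st['ee_rot']);T[:3,3]=st['ee_pos'];T=T@np.array(f['T_tool_cam']);return T[:3,:3],T[:3,3]
    o=np.array(f['orientation']); return (rot(o) if o.size==4 else o), np.array(f['eye'])
def ray(f,uv,st=None):
    M,e=campose(f,st);K=np.array(f['camera_matrix'],float);k=float(f['k1'])
    p=cv2.undistortPoints(np.array(uv,float).reshape(-1,1,2),K,np.array([k,0,0,0.])).reshape(-1,2)
    d=np.c_[p[:,0],-p[:,1],-np.ones(len(p))]@M.T
    return e,d
def onplane(f,uv,z,st=None):
    e,d=ray(f,uv,st); return e+d*((z-e[2])/d[:,2])[:,None]
E
python3 - <<'E'
from h import *
st=env.read_state();print(st,env.pinch_z)
for n in ['scene','top']:
    f=grab_frame(n);save(f,n);print(n,f['camera_matrix'],f['k1'],f['eye'],f['orientation'])
    np.save(n+'.npy',f,allow_pickle=True)
f=grab_frame('wrist');save(f,'wrist');print(f['T_tool_cam'])
E
```

```text
pics
{'time': 0.0, 'joint_pos': array([ 9.37701987e-01,  1.81548897e-01,  1.60801217e+00, -2.15997485e-05,
        1.35378465e+00, -2.06298916e-01]), 'joint_velocities': array([ 1.40319559e-04, -6.61478484e-05,  2.79082598e-04,  1.11132553e-03,
        3.42817354e-04, -1.02194009e-03]), 'tau': array([-1.55224247e-03, -4.44860137e+01, -3.51341736e+01, -3.92022430e-04,
        8.74133839e-03,  1.05968951e-05]), 'ee_pos': array([0.23768074, 0.52297083, 0.23037772]), 'ee_rot': array([-3.47542212e-04,  2.11779394e-01,  9.77317103e-01, -8.04755304e-04]), 'contact_force': array([ 0.12811334, -0.19138325,  0.04039658]), 'torque': array([-0.01483653,  0.02498019,  0.01031175]), 'grasp_force': 0.0, 'finger_gap': 0.08525606925402468} 0.0187
scene [[363.08076681   0.         256.36999206]
 [  0.         363.08076681 197.03493339]
 [  0.           0.           1.        ]] 0.039403243267808696 [ 1.21330445 -0.22666029  0.55074268] [0.69974681 0.37352657 0.28821587 0.53643631]
top [[480.42057191   0.         250.05542151]
 [  0.         480.42057191 190.31452429]
 [  0.           0.           1.        ]] -0.06034839295914698 [ 0.40563934 -0.01867466  1.08681503] [-0.69752486 -0.02973152  0.01747548  0.7157302 ]
[[-6.85908634e-04  9.65668785e-01  2.59775532e-01  6.46379117e-02]
 [ 9.99999710e-01  5.76016663e-04  4.99150641e-04 -2.62836176e-04]
 [ 3.32379159e-04  2.59775799e-01 -9.65668900e-01 -1.40727821e-01]
 [ 0.00000000e+00  0.00000000e+00  0.00000000e+00  1.00000000e+00]]
```

View pics/top.png

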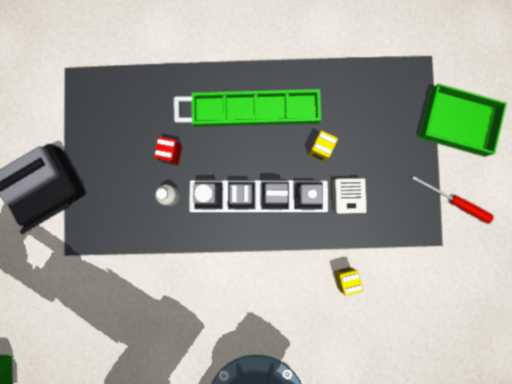

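View pics/scene.png

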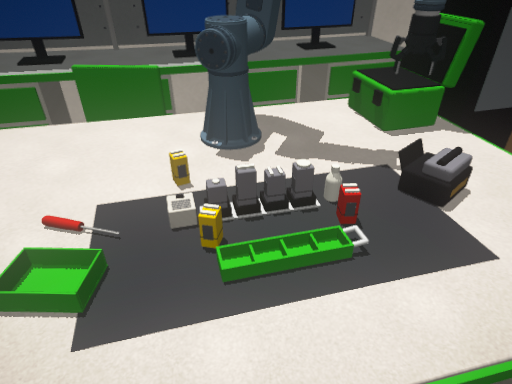

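Top view: packs left to right at (206,194) large cap = C, (240,194) two bars = B, (276,194) ridge = D and (311,194) button = A. The supply is at (350,195), and the tray at (256,107) has its handle on the left. The look-alikes are red (167,150), yellow (324,145) and yellow (350,281). So A→+105, D→+35, B→-35, C→-105. I'll confirm this in one crop and measure.

Run:
```python
from h import *
f=np.load('top.npy',allow_pickle=True).item()
c=f['color'];cv2.imwrite('pics/crop.png',cv2.resize(c[80:225,140:380,::-1],None,fx=3.3,fy=3.3,interpolation=cv2.INTER_CUBIC))
hsv=cv2.cvtColor(c,cv2.COLOR_RGB2HSV)
g=((hsv[...,0]>45)&(hsv[...,0]<75)&(hsv[...,1]>120)&(hsv[...,2]>60)).astype(np.uint8)
n,l,s,ce=cv2.connectedComponentsWithStats(g)
for i in range(1,n):
    if s[i,4]>300 and ce[i][0]<350: print('g',s[i],ce[i])
    if s[i,4]>300 and 180<ce[i][0]<350 and ce[i][1]<200: 
        m=(l==i); ys,xs=np.nonzero(m)
        u=np.arange(198,316)
        far=np.array([[x,ys[xs==x].min()-.0] for x in u]);near=np.array([[x,ys[xs==x].max()+.5+.5] for x in u])
        F=onplane(f,far,.036);N=onplane(f,near,0.)
        pf=np.polyfit(F[:,1],F[:,0],1);pn=np.polyfit(N[:,1],N[:,0],1)
        v=np.arange(100,116)
        L=onplane(f,[[xs[ys==y].min(),y] for y in v],.036);Rr=onplane(f,[[xs[ys==y].max()+1,y] for y in v],.036)
        print('far',pf,'near',pn,'L',L[:,1].mean(),np.median(L[:,1]),'R',np.median(Rr[:,1]))
y=((hsv[...,0]>20)&(hsv[...,0]<35)&(hsv[...,1]>150)).astype(np.uint8)
r=((hsv[...,0]<8)&(hsv[...,1]>150)).astype(np.uint8)
for nm,m in (('y',y),('r',r)):
    for k in cv2.findContours(m,0,2)[0]:
        if cv2.contourArea(k)>60:
            rc=cv2.minAreaRect(k);print(nm,rc);print(onplane(f,cv2.boxPoints(rc),.088)[:,:2].round(3).tolist())
w=((c.min(2)>150)&(hsv[...,1]<60)).astype(np.uint8)
n,l,s,ce=cv2.connectedComponentsWithStats(w[170:225,150:380])
for i in range(1,n):
    if s[i,4]>8: print('w',s[i]+[150,170,0,0,0],ce[i]+[150,170])
```

```text
g [ 191   89  130   38 4403] [255.65250965 107.35271406]
far [0.00363721 0.69815588] near [0.00215714 0.62833815] L 0.12535151228281383 0.12563096555940675 R -0.16336285654413263
y ((348.20587158203125, 280.8235778808594), (25.951313018798828, 22.79834747314453), 75.96376037597656)
[[0.301, -0.171], [0.312, -0.217], [0.26, -0.228], [0.25, -0.182]]
y ((322.83563232421875, 146.06163024902344), (20.441864013671875, 27.890317916870117), 24.443954467773438)
[[0.544, -0.125], [0.598, -0.151], [0.579, -0.189], [0.526, -0.163]]
r ((471.9495849609375, 209.16514587402344), (44.63311767578125, 9.685182571411133), 28.300758361816406)
[[0.435, -0.419], [0.453, -0.429], [0.406, -0.511], [0.389, -0.5]]
r ((167.91175842285156, 149.35296630859375), (25.708772659301758, 23.525955200195312), 14.03624439239502)
[[0.547, 0.201], [0.595, 0.189], [0.58, 0.136], [0.532, 0.149]]
w [ 335  178   32   36 1003] [350.53140578 195.22731805]
w [ 189  180  139   33 2222] [260.77722772 196.69486949]
w [231 185  20  18 338] [240.28106509 193.51775148]
w [156 186  19  19 270] [165.11481481 195.22592593]
```

View pics/crop.png

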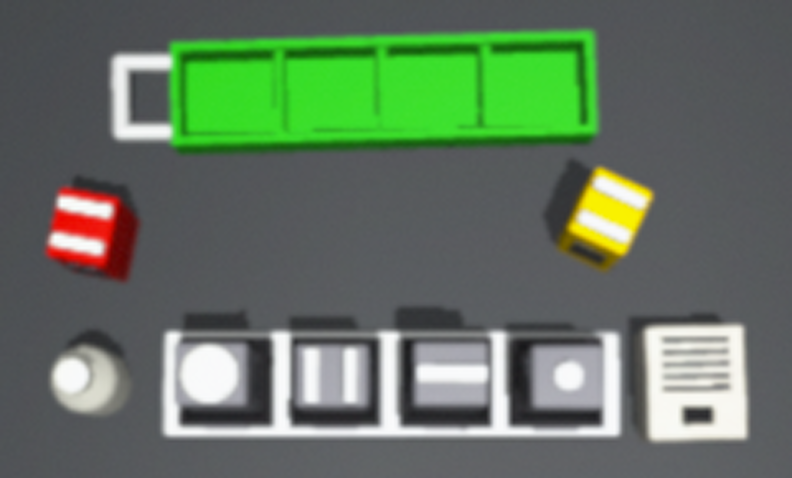

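The crop confirms the order C, B, D, A, then the supply. The tray handle is on the left (+y), and the yellow and red packs stand well clear. Next I'll measure the pack tops.

Run:
```python
from h import *
f=np.load('top.npy',allow_pickle=True).item();c=f['color']
mn=c.min(2)
for nm,u0,u1,z in (('C',193,222,.115),('B',226,254,.104),('D',262,290,.125),('A',300,322,.093)):
    b=mn[182:206,u0:u1]; m=(b>205).astype(np.uint8)
    n,l,s,ce=cv2.connectedComponentsWithStats(m)
    ok=[i for i in range(1,n) if s[i,4]>12]
    P=np.array([ce[i] for i in ok])+[u0,182]
    print(nm,b.max(),[(s[i].tolist()) for i in ok],P.round(1).tolist(),onplane(f,P,z)[:,:2].round(4).tolist())
# cradle frame edges
w=(mn>170)
for v in (180,181,211,212,213): print(v,w[v,185:332].sum())
print('frame far/near cols', [(u,np.nonzero(w[172:225,u])[0][[0,-1]]+172) for u in (195,224,258,294,325)])
print(onplane(f,[[189,197],[328,197]],.026))
s=f=np.load('scene.npy',allow_pickle=True).item()
c=f['color'];cv2.imwrite('pics/crop2.png',cv2.resize(c[150:280,160:380,::-1],None,fx=3.6,fy=3.6,interpolation=cv2.INTER_CUBIC))
```

```text
C 249 [[2, 3, 17, 17, 240]] [[203.0, 193.0]] [[0.468, 0.0931]]
B 248 [[0, 0, 2, 24, 42], [6, 4, 5, 16, 78], [18, 4, 4, 16, 62]] [[226.4, 192.2], [234.0, 193.3], [245.5, 193.5]] [[0.469, 0.0461], [0.4663, 0.0306], [0.4653, 0.0069]]
D 249 [[5, 8, 21, 6, 105], [27, 8, 1, 13, 13]] [[276.5, 192.9], [289.0, 196.0]] [[0.4636, -0.0556], [0.4567, -0.0805]]
A 249 [[8, 8, 9, 8, 62]] [[312.1, 193.5]] [[0.4623, -0.1305]]
180 11
181 29
211 138
212 0
213 0
frame far/near cols [(195, array([188, 211])), (224, array([180, 211])), (258, array([180, 211])), (294, array([209, 211])), (325, array([181, 211]))]
[[ 0.46552943  0.1346386   0.026     ]
 [ 0.45748737 -0.17289424  0.026     ]]
```

View pics/crop2.png

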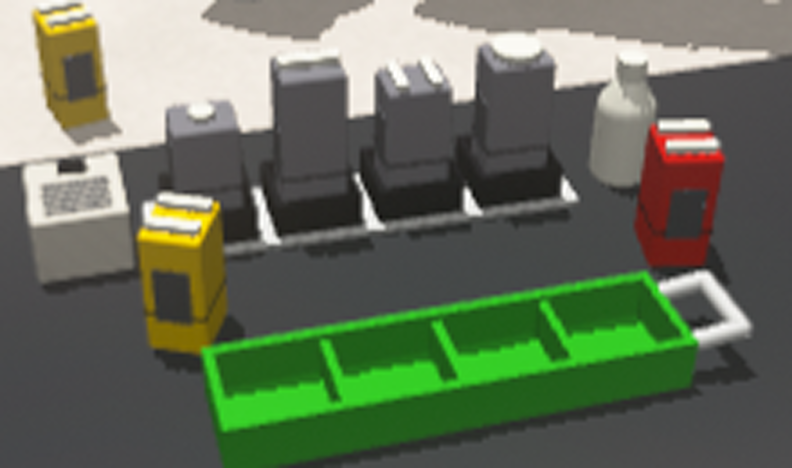

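{"name": "play_rows", "arguments": {
  "rows": [
    [0,0,0,0.165],
    [0,0,0,0.165],
    [0,0,0,0.165],
    [0,0,0,0.165],
    [0,0,0,0.165],
    [0,0,0,0.165],
    [0,0,0,0.165]
  ],
  "jaw": 8
}}

```text
time: 1.02
ee_pos: [0.2379, 0.5232, 0.2309]
ee_rot: [0.0, 0.713, 0.701, -0.0]
contact_force: [-0.9, 0.5, -0.4]
finger_gap: 0.0798
grasp_force: 0.0
```

{"name": "play_rows", "arguments": {
  "rows": [
    [-5.0,1.8,0,0],
    [-5.0,1.8,0,0],
    [-5.0,1.8,0,0],
    [-5.0,1.8,0,0],
    [-5.0,1.8,0,0],
    [-5.0,1.8,0,0],
    [-5.0,1.8,0,0],
    [-5.0,1.8,0,0]
  ]
}}

```text
time: 2.02
ee_pos: [0.3778, 0.1203, 0.2313]
ee_rot: [0.0, 0.711, 0.703, 0.0]
contact_force: [1.1, -0.4, 0.6]
finger_gap: 0.0799
grasp_force: 0.0
```

{"name": "play_rows", "arguments": {
  "rows": [
    [-5.0,1.8,0,0],
    [-5.0,1.8,0,0],
    [-5.0,1.8,0,0],
    [-5.0,1.8,0,0],
    [-5.0,1.9,0,0],
    [0,0,0,0],
    [0,0,0,0]
  ]
}}

```text
time: 2.9
ee_pos: [0.4653, -0.1287, 0.2307]
ee_rot: [-0.001, 0.711, 0.703, -0.0]
contact_force: [-0.0, 0.0, -0.7]
finger_gap: 0.0802
grasp_force: 0.0
```

Run:
```python
from h import *
st=env.read_state();f=grab_frame('wrist');save(f,'w1');print(st['ee_pos'],st['ee_rot'],st['joint_pos'],st['contact_force'])
np.save('w1.npy',{'f':f,'st':st},allow_pickle=True)
```

```text
[ 0.46530955 -0.12865242  0.23073914] [-8.34769505e-04  7.11203198e-01  7.02985996e-01 -6.13984012e-05] [-5.16475410e-01 -2.79981314e-02  1.83138518e+00  3.43867737e-04
  1.33984586e+00 -5.04933449e-01] [-0.03739758  0.02859402 -0.65951874]
```

View pics/w1.png

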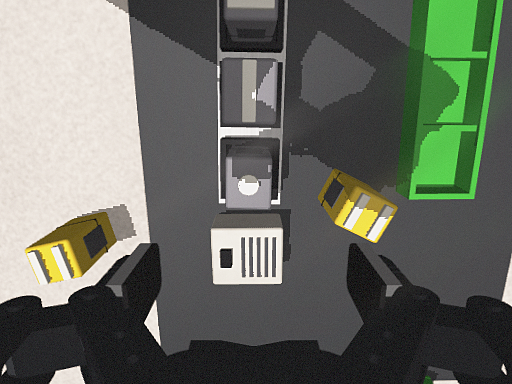

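Wrist view: A's button is at (249,185), D's ridge at (249,92), the supply at (247,250) below them, and the tray is on the right. I'll ray-check these against the top-camera values.

Run:
```python
from h import *
d=np.load('w1.npy',allow_pickle=True).item();f,st=d['f'],d['st']
print(onplane(f,[[249,185]],.093,st),onplane(f,[[249,92]],.125,st))
# tray -y/ rim corners (z .036)
print(onplane(f,[[410,198],[474,197]],.036,st))
```

```text
[[ 0.46195312 -0.13003851  0.093     ]] [[ 0.46358052 -0.05550808  0.125     ]]
[[ 0.6277537  -0.15936117  0.036     ]
 [ 0.69590892 -0.15912017  0.036     ]]
```

{"name": "play_rows", "arguments": {
  "rows": [
    [-0.15,-0.33,3.5,0],
    [0,0,4,0],
    [0,0,4,0],
    [0,0,3,0],
    [0,0,2.5,0],
    [0,0,1.5,0],
    [0,0,0,0]
  ]
}}

```text
time: 3.82
ee_pos: [0.4619, -0.1294, 0.0457]
ee_rot: [-0.001, 0.711, 0.704, -0.0]
contact_force: [0.3, -0.5, -0.0]
finger_gap: 0.0802
grasp_force: 0.0
```

{"name": "play_rows", "arguments": {
  "rows": [
    [0,0,0,0],
    [0,0,0,0],
    [0,0,0,0],
    [0,0,0,0],
    [0,0,0,0],
    [0,0,0,0]
  ],
  "jaw": 2.5
}}

```text
time: 4.58
ee_pos: [0.4633, -0.1311, 0.0474]
ee_rot: [0.001, 0.711, 0.703, 0.0]
contact_force: [-1.4, 0.3, 6.5]
finger_gap: 0.0395
grasp_force: 61.4
```

{"name": "play_rows", "arguments": {
  "rows": [
    [0,0,-0.7,0],
    [0,0,-1.5,0],
    [0,0,-2.5,0],
    [0,0,-3.3,0],
    [0,0,-3.5,0],
    [0,0,-2.5,0],
    [0,0,-1,0]
  ]
}}

```text
time: 5.45
ee_pos: [0.4633, -0.131, 0.1986]
ee_rot: [0.002, 0.711, 0.703, 0.0]
contact_force: [-0.3, 0.0, -2.4]
finger_gap: 0.0393
grasp_force: 60.7
```

{"name": "play_rows", "arguments": {
  "rows": [
    [1.2,1.1,0,0],
    [3,2.7,0,0],
    [4,3.6,0,0],
    [5,4.4,0,0],
    [4,3.6,0,0],
    [3,2.7,0,0],
    [1.8,1.5,0,0],
    [0,0,0,0]
  ]
}}

```text
time: 6.45
ee_pos: [0.6579, 0.0868, 0.1937]
ee_rot: [-0.001, 0.71, 0.704, -0.001]
contact_force: [-0.5, -0.5, -2.4]
finger_gap: 0.0395
grasp_force: 61.2
```

Run:
```python
from h import *
st=env.read_state();f=grab_frame('wrist');save(f,'w2');print(st['ee_pos'],st['ee_rot'],st['contact_force'],st['finger_gap'])
np.save('w2.npy',{'f':f,'st':st},allow_pickle=True)
```

```text
[0.65792465 0.08676557 0.19373503] [-0.00134729  0.71006627  0.70413297 -0.0009176 ] [-0.54968309 -0.50667982 -2.36803865] 0.039510974731320925
```

View pics/w2.png

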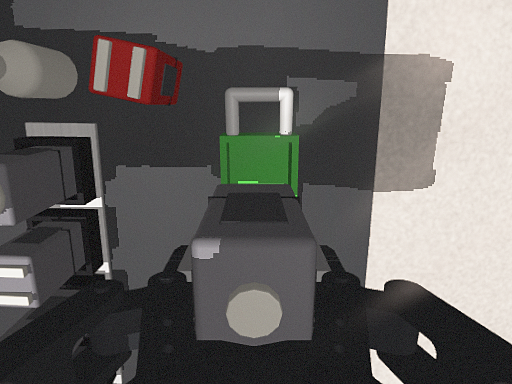

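The pack is held upright, facing the handle-end compartment. The tray's handle-end rim is at (220..299,136).

Run:
```python
from h import *
d=np.load('w2.npy',allow_pickle=True).item();f,st=d['f'],d['st']
print(onplane(f,[[220,136],[299,136]],.036,st))
print(env.read_state()['ee_pos'])
```

```text
[[0.6290997  0.12480608 0.036     ]
 [0.69818918 0.12421534 0.036     ]]
[0.65736105 0.08560131 0.19393791]
```

{"name": "play_rows", "arguments": {
  "rows": [
    [0.2,0.55,0.5,0],
    [0,0,2.5,0],
    [0,0,3.5,0],
    [0,0,3,0],
    [0,0,2.5,0],
    [0,0,1.3,0],
    [0,0,0.6,0],
    [0,0,0,0]
  ]
}}

```text
time: 7.5
ee_pos: [0.664, 0.086, 0.0577]
ee_rot: [0.0, 0.711, 0.703, 0.0]
contact_force: [1.0, -0.7, -2.1]
finger_gap: 0.0393
grasp_force: 61.1
```

{"name": "play_rows", "arguments": {
  "rows": [
    [0,0,0.4,0],
    [0,0,0.3,0],
    [0,0,0.2,0],
    [0,0,0,0]
  ]
}}

```text
time: 8.0
ee_pos: [0.6636, 0.0862, 0.0481]
ee_rot: [-0.0, 0.711, 0.703, -0.0]
contact_force: [-0.2, 0.7, -1.8]
finger_gap: 0.0396
grasp_force: 61.1
```

{"name": "play_rows", "arguments": {
  "rows": [
    [0,0,0.2,0],
    [0,0,0.1,0],
    [0,0,0,0]
  ]
}}

```text
time: 8.38
ee_pos: [0.6636, 0.0862, 0.0451]
ee_rot: [-0.0, 0.711, 0.703, -0.0]
contact_force: [-0.3, -0.2, -1.1]
finger_gap: 0.0391
grasp_force: 61.1
```

{"name": "play_rows", "arguments": {
  "rows": [
    [0,0,0.1,0],
    [0,0,0,0]
  ]
}}

```text
time: 8.62
ee_pos: [0.6637, 0.0862, 0.0442]
ee_rot: [-0.0, 0.711, 0.703, -0.0]
contact_force: [-0.4, -0.3, -2.0]
finger_gap: 0.0394
grasp_force: 61.1
```

{"name": "play_rows", "arguments": {
  "rows": [
    [0,0,0.1,0],
    [0,0,0,0]
  ]
}}

```text
time: 8.88
ee_pos: [0.6637, 0.0861, 0.0432]
ee_rot: [-0.0, 0.711, 0.703, -0.0]
contact_force: [0.5, -0.6, -3.0]
finger_gap: 0.0397
grasp_force: 61.1
```

{"name": "play_rows", "arguments": {
  "rows": [
    [0,0,0.1,0],
    [0,0,0,0]
  ]
}}

```text
time: 9.12
ee_pos: [0.6636, 0.0862, 0.0422]
ee_rot: [-0.0, 0.711, 0.703, -0.0]
contact_force: [0.0, 0.1, -2.1]
finger_gap: 0.0392
grasp_force: 61.1
```

{"name": "play_rows", "arguments": {
  "rows": [
    [0,0,0.1,0],
    [0,0,0,0]
  ]
}}

```text
time: 9.38
ee_pos: [0.6636, 0.0861, 0.0411]
ee_rot: [-0.0, 0.711, 0.703, -0.0]
contact_force: [-0.2, 0.1, -2.3]
finger_gap: 0.0395
grasp_force: 61.1
```

{"name": "play_rows", "arguments": {
  "rows": [
    [0,0,0.1,0],
    [0,0,0,0]
  ]
}}

```text
time: 9.62
ee_pos: [0.6636, 0.0862, 0.0402]
ee_rot: [-0.0, 0.711, 0.703, -0.0]
contact_force: [0.1, 0.5, -1.9]
finger_gap: 0.0394
grasp_force: 61.1
```

{"name": "play_rows", "arguments": {
  "rows": [
    [0,0,0.1,0],
    [0,0,0,0]
  ]
}}

```text
time: 9.88
ee_pos: [0.6636, 0.0862, 0.0392]
ee_rot: [-0.0, 0.711, 0.703, -0.0]
contact_force: [-1.0, 0.9, -2.2]
finger_gap: 0.0388
grasp_force: 61.1
```

Run:
```python
from h import *
st=env.read_state();f=grab_frame('scene');print(st['ee_pos'],st['contact_force'])
c=f['color'];cv2.imwrite('pics/s3.png',cv2.resize(c[140:290,230:400,::-1],None,fx=4,fy=4,interpolation=cv2.INTER_CUBIC))
```

```text
[0.66363388 0.08616456 0.03917027] [-1.01460534  0.87720859 -2.236144  ]
```

View pics/s3.png

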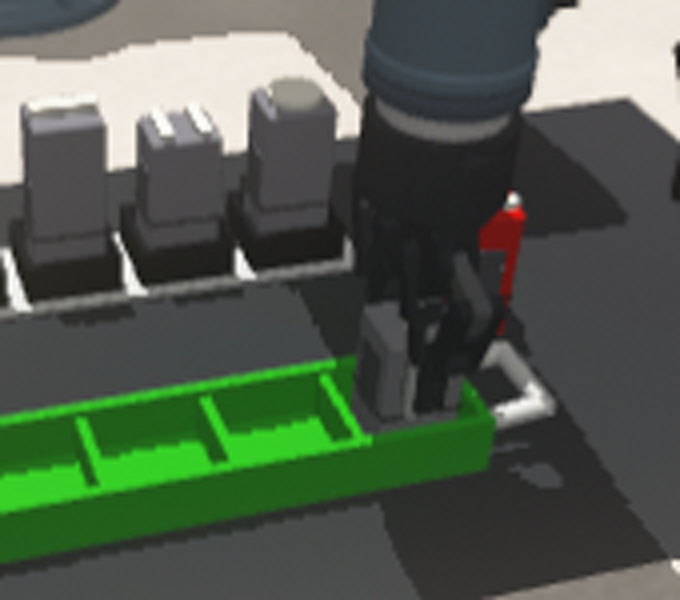

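A is in its slot upright but still hanging, since the force reading is still its weight. I'll keep inching down.

{"name": "play_rows", "arguments": {
  "rows": [
    [0,0,0.1,0],
    [0,0,0,0]
  ]
}}

```text
time: 10.18
ee_pos: [0.6636, 0.0861, 0.0382]
ee_rot: [-0.0, 0.711, 0.703, -0.0]
contact_force: [-0.9, 0.5, -2.3]
finger_gap: 0.0394
grasp_force: 61.1
```

{"name": "play_rows", "arguments": {
  "rows": [
    [0,0,0.1,0],
    [0,0,0,0]
  ]
}}

```text
time: 10.42
ee_pos: [0.6638, 0.0861, 0.0375]
ee_rot: [0.0, 0.711, 0.703, 0.0]
contact_force: [-0.1, 0.7, -0.4]
finger_gap: 0.0396
grasp_force: 61.2
```

{"name": "play_rows", "arguments": {
  "rows": [
    [0,0,0.1,0],
    [0,0,0,0]
  ]
}}

```text
time: 10.68
ee_pos: [0.6639, 0.0862, 0.0375]
ee_rot: [0.0, 0.711, 0.703, 0.0]
contact_force: [-4.4, -0.0, 6.3]
finger_gap: 0.0393
grasp_force: 62.0
```

Run:
```python
from h import *
st=env.read_state();f=grab_frame('wrist');print(st['ee_pos'],st['contact_force']);save(f,'w4')
```

```text
[0.66388554 0.08617463 0.03748889] [-4.40661027 -0.04513527  6.25811791]
```

View pics/w4.png

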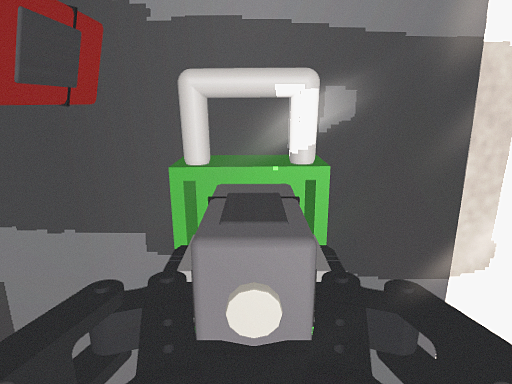

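Run:
```python
from h import *
st=env.read_state();f=grab_frame('wrist');K=f['camera_matrix'];print(K[0,0],K[1,2],f['k1'],st['contact_force'])
M,e=campose(f,st);print('eye',e)
# height z at which the button spans 18 mm / pack spans 40
for uv,w in (([[226,311],[282,311]],.018),([[196.5,330],[314,330]],.040),([[194,260],[315,260]],.040)):
    for z in np.arange(.075,.1,.004):
        P=onplane(f,uv,z,st); print(w,round(z,3),np.linalg.norm(P[0]-P[1]).round(4),P.mean(0)[:2].round(4))
```

```text
338.1956749764874 194.6407595090708 -0.03807826869828382 [-2.89902003  0.7999988   6.25476536]
eye [0.66532957 0.15115641 0.17821899]
0.018 0.075 0.0196 [0.6647 0.0811]
0.018 0.079 0.0189 [0.6647 0.0839]
0.018 0.083 0.0181 [0.6647 0.0866]
0.018 0.087 0.0173 [0.6648 0.0893]
0.018 0.091 0.0166 [0.6648 0.092 ]
0.018 0.095 0.0158 [0.6648 0.0947]
0.018 0.099 0.0151 [0.6648 0.0974]
0.04 0.075 0.042 [0.6651 0.0733]
0.04 0.079 0.0403 [0.6651 0.0763]
0.04 0.083 0.0387 [0.6651 0.0793]
0.04 0.087 0.0371 [0.6651 0.0823]
0.04 0.091 0.0355 [0.6651 0.0853]
0.04 0.095 0.0338 [0.6651 0.0884]
0.04 0.099 0.0322 [0.6651 0.0914]
0.04 0.075 0.0405 [0.6651 0.1007]
0.04 0.079 0.0389 [0.6651 0.1027]
0.04 0.083 0.0373 [0.6651 0.1046]
0.04 0.087 0.0358 [0.6651 0.1066]
0.04 0.091 0.0342 [0.6651 0.1085]
0.04 0.095 0.0326 [0.6651 0.1105]
0.04 0.099 0.0311 [0.6651 0.1124]
```

Measured heights agree with A standing on the tray floor, so I'll release it.

{"name": "play_rows", "arguments": {
  "rows": [
    [0,0,-0.1,0],
    [0,0,0,0],
    [0,0,0,0],
    [0,0,0,0]
  ],
  "jaw": 6
}}

```text
time: 11.28
ee_pos: [0.6637, 0.0861, 0.0372]
ee_rot: [-0.0, 0.711, 0.703, -0.0]
contact_force: [0.8, -0.4, 0.3]
finger_gap: 0.06
grasp_force: 0.0
```

{"name": "play_rows", "arguments": {
  "rows": [
    [0,0,-1,0],
    [0,0,-3,0],
    [0,0,-4,0],
    [0,0,-5,0],
    [0,0,-4,0],
    [0,0,0,0]
  ]
}}

```text
time: 12.02
ee_pos: [0.6665, 0.0861, 0.2134]
ee_rot: [0.004, 0.711, 0.703, 0.003]
contact_force: [0.4, 0.3, -0.2]
finger_gap: 0.0599
grasp_force: 0.0
```

Run:
```python
from h import *
st=env.read_state();print(st['ee_pos'],st['ee_rot']);f=grab_frame('wrist');save(f,'w5')
```

```text
[0.66648267 0.08611524 0.21337115] [0.0035273  0.71092617 0.70325029 0.00325069]
```

View pics/w5.png

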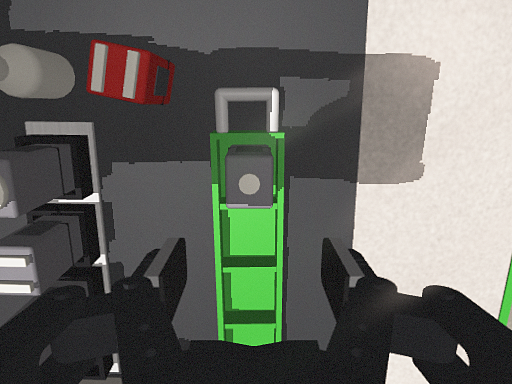

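A is standing upright at (249,183) in the handle compartment. Next is D.

{"name": "play_rows", "arguments": {
  "rows": [
    [-1.4,-1.9,0,0],
    [-2.9,-4,0,0],
    [-3.6,-5,0,0],
    [-3.6,-5,0,0],
    [-2.1,-2.9,0,0],
    [-0.8,-1,0,0],
    [0,0,0,0],
    [0,0,0,0]
  ],
  "jaw": 8
}}

```text
time: 13.08
ee_pos: [0.465, -0.0552, 0.2072]
ee_rot: [-0.0, 0.711, 0.703, 0.0]
contact_force: [-0.7, 0.4, 0.3]
finger_gap: 0.0799
grasp_force: 0.0
```

{"name": "play_rows", "arguments": {
  "rows": [
    [0,-0.15,2,0],
    [0,0,3.5,0],
    [0,0,3.5,0],
    [0,0,3,0],
    [0,0,1.5,0],
    [0,0,0,0],
    [0,0,0,0]
  ]
}}

```text
time: 13.95
ee_pos: [0.4637, -0.0558, 0.0733]
ee_rot: [0.001, 0.711, 0.703, 0.0]
contact_force: [0.1, 1.5, 0.8]
finger_gap: 0.0801
grasp_force: 0.0
```

{"name": "play_rows", "arguments": {
  "rows": [
    [0,0,0,0],
    [0,0,0,0],
    [0,0,0,0],
    [0,0,0,0],
    [0,0,0,0],
    [0,0,0,0],
    [0,0,0,0]
  ],
  "jaw": 2.5
}}

```text
time: 14.82
ee_pos: [0.4632, -0.0559, 0.0732]
ee_rot: [0.001, 0.711, 0.703, 0.0]
contact_force: [-1.4, 0.0, 6.0]
finger_gap: 0.0395
grasp_force: 60.3
```

{"name": "play_rows", "arguments": {
  "rows": [
    [0,0,-0.7,0],
    [0,0,-1.5,0],
    [0,0,-2.5,0],
    [0,0,-3.3,0],
    [0,0,-3.5,0],
    [0,0,-2.5,0],
    [0,0,-1,0],
    [0,0,0,0]
  ]
}}

```text
time: 15.82
ee_pos: [0.4628, -0.0557, 0.2228]
ee_rot: [0.001, 0.711, 0.703, 0.0]
contact_force: [-0.4, -0.6, -1.9]
finger_gap: 0.0398
grasp_force: 60.3
```

{"name": "play_rows", "arguments": {
  "rows": [
    [0.4,1.1,0,0],
    [1,2.7,0,0],
    [1.5,3.9,0,0],
    [1.6,4.2,0,0],
    [1.5,3.9,0,0],
    [1,2.7,0,0],
    [0.5,1.4,0,0],
    [0,0,0,0]
  ]
}}

```text
time: 16.82
ee_pos: [0.6627, 0.0181, 0.2198]
ee_rot: [-0.001, 0.711, 0.704, -0.001]
contact_force: [-0.3, 0.1, -1.1]
finger_gap: 0.0393
grasp_force: 60.7
```

{"name": "play_rows", "arguments": {
  "rows": [
    [0,0,0,0],
    [0,0,0,0]
  ]
}}

```text
time: 17.08
ee_pos: [0.6619, 0.017, 0.2219]
ee_rot: [-0.0, 0.711, 0.703, -0.0]
contact_force: [-0.4, -0.6, -1.9]
finger_gap: 0.0394
grasp_force: 60.7
```

{"name": "play_rows", "arguments": {
  "rows": [
    [0,0.1,1,0],
    [0,0,3,0],
    [0,0,3.5,0],
    [0,0,3.5,0],
    [0,0,2.5,0],
    [0,0,1.2,0],
    [0,0,0.3,0],
    [0,0,0,0]
  ]
}}

```text
time: 18.08
ee_pos: [0.6641, 0.017, 0.0733]
ee_rot: [0.001, 0.711, 0.703, 0.0]
contact_force: [0.9, 0.4, -1.8]
finger_gap: 0.0388
grasp_force: 60.7
```

{"name": "play_rows", "arguments": {
  "rows": [
    [0,0,0.2,0],
    [0,0,0,0]
  ]
}}

```text
time: 18.32
ee_pos: [0.6639, 0.0171, 0.071]
ee_rot: [0.0, 0.711, 0.703, 0.0]
contact_force: [-0.1, -0.8, -1.2]
finger_gap: 0.0393
grasp_force: 60.7
```

{"name": "play_rows", "arguments": {
  "rows": [
    [0,0,0.1,0],
    [0,0,0,0]
  ]
}}

```text
time: 18.58
ee_pos: [0.6635, 0.0172, 0.0693]
ee_rot: [0.0, 0.711, 0.703, 0.0]
contact_force: [-0.8, 0.5, -1.3]
finger_gap: 0.039
grasp_force: 60.7
```

{"name": "play_rows", "arguments": {
  "rows": [
    [0,0,0.1,0],
    [0,0,0,0]
  ]
}}

```text
time: 18.82
ee_pos: [0.6633, 0.0172, 0.0681]
ee_rot: [-0.0, 0.711, 0.703, -0.0]
contact_force: [-0.2, 0.0, -1.2]
finger_gap: 0.0394
grasp_force: 60.7
```

{"name": "play_rows", "arguments": {
  "rows": [
    [0,0,0.1,0],
    [0,0,0,0]
  ]
}}

```text
time: 19.08
ee_pos: [0.6634, 0.0171, 0.0672]
ee_rot: [-0.0, 0.711, 0.703, -0.0]
contact_force: [-0.6, 0.1, -2.1]
finger_gap: 0.0394
grasp_force: 60.7
```

{"name": "play_rows", "arguments": {
  "rows": [
    [0,0,0.1,0],
    [0,0,0,0]
  ]
}}

```text
time: 19.32
ee_pos: [0.6634, 0.0172, 0.0662]
ee_rot: [-0.0, 0.711, 0.703, -0.0]
contact_force: [0.3, -0.2, -2.1]
finger_gap: 0.0394
grasp_force: 60.7
```

{"name": "play_rows", "arguments": {
  "rows": [
    [0,0,0.1,0],
    [0,0,0,0]
  ]
}}

```text
time: 19.58
ee_pos: [0.6634, 0.0172, 0.0652]
ee_rot: [-0.0, 0.711, 0.703, -0.0]
contact_force: [0.1, -0.5, -1.8]
finger_gap: 0.0394
grasp_force: 60.7
```

{"name": "play_rows", "arguments": {
  "rows": [
    [0,0,0.1,0],
    [0,0,0,0]
  ]
}}

```text
time: 19.82
ee_pos: [0.6634, 0.0171, 0.0642]
ee_rot: [-0.0, 0.711, 0.703, -0.0]
contact_force: [0.8, -0.3, -1.5]
finger_gap: 0.0393
grasp_force: 60.7
```

{"name": "play_rows", "arguments": {
  "rows": [
    [0,0,0.1,0],
    [0,0,0,0]
  ]
}}

```text
time: 20.08
ee_pos: [0.6635, 0.0171, 0.0633]
ee_rot: [0.0, 0.711, 0.703, 0.0]
contact_force: [1.0, 0.2, -2.3]
finger_gap: 0.0395
grasp_force: 60.7
```

{"name": "play_rows", "arguments": {
  "rows": [
    [0,0,0.05,0],
    [0,0,0,0]
  ]
}}

```text
time: 20.32
ee_pos: [0.6635, 0.0172, 0.0633]
ee_rot: [0.0, 0.711, 0.703, 0.0]
contact_force: [-2.7, 0.0, 3.5]
finger_gap: 0.039
grasp_force: 61.0
```

{"name": "play_rows", "arguments": {
  "rows": [
    [0,0,0.05,0],
    [0,0,0,0]
  ]
}}

```text
time: 20.58
ee_pos: [0.6636, 0.0171, 0.0633]
ee_rot: [0.0, 0.711, 0.703, -0.0]
contact_force: [-4.3, -0.1, 6.0]
finger_gap: 0.0393
grasp_force: 61.5
```

D touched down at .0633, the same pick-to-place offset as A (-9.9 mm). I'll release it and go to B.

{"name": "play_rows", "arguments": {
  "rows": [
    [0,0,-0.1,0],
    [0,0,0,0],
    [0,0,0,0],
    [0,0,0,0]
  ],
  "jaw": 6
}}

```text
time: 21.08
ee_pos: [0.6634, 0.0171, 0.0631]
ee_rot: [-0.0, 0.711, 0.703, -0.0]
contact_force: [-0.3, -0.5, -0.1]
finger_gap: 0.0601
grasp_force: 0.0
```

{"name": "play_rows", "arguments": {
  "rows": [
    [0,0,-1,0],
    [0,0,-3,0],
    [0,0,-4,0],
    [0,0,-4,0],
    [0,0,-2,0],
    [0,0,0,0]
  ]
}}

```text
time: 21.82
ee_pos: [0.6645, 0.017, 0.2052]
ee_rot: [0.001, 0.711, 0.703, 0.001]
contact_force: [-0.5, 0.2, -0.3]
finger_gap: 0.0603
grasp_force: 0.0
```

{"name": "play_rows", "arguments": {
  "rows": [
    [0,-2,0,0],
    [0,-4,0,0],
    [0,-5,0,0],
    [0,-4.5,0,0],
    [-0.1,-3,0,0],
    [0,-1.2,0,0],
    [0,0,0,0],
    [0,0,0,0]
  ],
  "jaw": 8
}}

```text
time: 22.82
ee_pos: [0.4674, 0.0182, 0.2032]
ee_rot: [0.0, 0.711, 0.703, 0.0]
contact_force: [-0.1, -0.1, 0.2]
finger_gap: 0.0799
grasp_force: 0.0
```

{"name": "play_rows", "arguments": {
  "rows": [
    [0,-0.1,2,0],
    [0,0,4,0],
    [0,0,4,0],
    [0,0,3,0],
    [0,0,1.6,0],
    [0,0,0,0],
    [0,0,0,0]
  ]
}}

```text
time: 23.7
ee_pos: [0.4667, 0.0181, 0.0583]
ee_rot: [0.001, 0.711, 0.703, 0.001]
contact_force: [-0.3, 0.1, -0.0]
finger_gap: 0.0801
grasp_force: 0.0
```

{"name": "play_rows", "arguments": {
  "rows": [
    [0,0,0,0],
    [0,0,0,0],
    [0,0,0,0],
    [0,0,0,0],
    [0,0,0,0],
    [0,0,0,0],
    [0,0,0,0]
  ],
  "jaw": 2.5
}}

```text
time: 24.58
ee_pos: [0.4659, 0.0182, 0.0581]
ee_rot: [0.0, 0.711, 0.703, 0.0]
contact_force: [-2.0, 0.4, 5.2]
finger_gap: 0.0394
grasp_force: 59.6
```

{"name": "play_rows", "arguments": {
  "rows": [
    [0,0,-0.7,0],
    [0,0,-1.5,0],
    [0,0,-2.5,0],
    [0,0,-3.3,0],
    [0,0,-3.5,0],
    [0,0,-2.5,0],
    [0,0,-1,0],
    [0,0,0,0]
  ]
}}

```text
time: 25.58
ee_pos: [0.4656, 0.0183, 0.2078]
ee_rot: [0.0, 0.711, 0.703, 0.0]
contact_force: [-0.6, -0.4, -3.1]
finger_gap: 0.0399
grasp_force: 60.5
```

{"name": "play_rows", "arguments": {
  "rows": [
    [-0.4,1.1,0,0],
    [-0.9,2.7,0,0],
    [-1.4,3.9,0,0],
    [-1.4,4.2,0,0],
    [-1.4,3.9,0,0],
    [-0.9,2.6,0,0],
    [-0.5,1.4,0,0],
    [0,0,0,0]
  ]
}}

```text
time: 26.58
ee_pos: [0.663, -0.0535, 0.2047]
ee_rot: [-0.001, 0.711, 0.703, -0.001]
contact_force: [-1.0, 0.3, -3.3]
finger_gap: 0.0393
grasp_force: 61.1
```

{"name": "play_rows", "arguments": {
  "rows": [
    [0,0,0,0],
    [0,0,0,0]
  ]
}}

```text
time: 26.82
ee_pos: [0.6621, -0.0525, 0.2069]
ee_rot: [-0.0, 0.711, 0.703, -0.0]
contact_force: [-0.2, -0.0, -2.5]
finger_gap: 0.039
grasp_force: 61.1
```

{"name": "play_rows", "arguments": {
  "rows": [
    [0,0,1,0],
    [0,0,3,0],
    [0,0,3.5,0],
    [0,0,3.5,0],
    [0,0,2.5,0],
    [0,0,1.2,0],
    [0,0,0.5,0],
    [0,0,0,0]
  ]
}}

```text
time: 27.82
ee_pos: [0.6632, -0.0529, 0.056]
ee_rot: [0.0, 0.711, 0.703, 0.0]
contact_force: [-0.0, 0.3, -2.6]
finger_gap: 0.0394
grasp_force: 61.1
```

{"name": "play_rows", "arguments": {
  "rows": [
    [0,0,0.2,0],
    [0,0,0.2,0],
    [0,0,0.1,0],
    [0,0,0,0],
    [0,0,0,0]
  ]
}}

```text
time: 28.45
ee_pos: [0.6627, -0.0529, 0.0503]
ee_rot: [0.0, 0.711, 0.703, 0.0]
contact_force: [0.8, 0.2, -2.0]
finger_gap: 0.0397
grasp_force: 61.1
```

{"name": "play_rows", "arguments": {
  "rows": [
    [0,0,0.1,0],
    [0,0,0,0]
  ]
}}

```text
time: 28.7
ee_pos: [0.6626, -0.0528, 0.0492]
ee_rot: [-0.0, 0.711, 0.703, -0.0]
contact_force: [-0.6, -0.2, -2.7]
finger_gap: 0.0393
grasp_force: 61.1
```

{"name": "play_rows", "arguments": {
  "rows": [
    [0,0,0.1,0],
    [0,0,0,0]
  ]
}}

```text
time: 28.95
ee_pos: [0.6627, -0.0529, 0.0483]
ee_rot: [0.0, 0.711, 0.703, 0.0]
contact_force: [0.2, 0.1, -2.5]
finger_gap: 0.0397
grasp_force: 61.1
```

{"name": "play_rows", "arguments": {
  "rows": [
    [0,0,0.05,0],
    [0,0,0,0]
  ]
}}

```text
time: 29.2
ee_pos: [0.6627, -0.0528, 0.0482]
ee_rot: [0.0, 0.711, 0.703, -0.0]
contact_force: [-2.4, 0.7, 1.4]
finger_gap: 0.0394
grasp_force: 61.4
```

B has touched down. I'll release it and go to C.

{"name": "play_rows", "arguments": {
  "rows": [
    [0,0,0,0],
    [0,0,0,0],
    [0,0,0,0],
    [0,0,0,0]
  ],
  "jaw": 6
}}

```text
time: 29.7
ee_pos: [0.6628, -0.0529, 0.0478]
ee_rot: [0.0, 0.711, 0.703, 0.0]
contact_force: [-0.1, -0.1, 0.7]
finger_gap: 0.0599
grasp_force: 0.0
```

{"name": "play_rows", "arguments": {
  "rows": [
    [0,0,-1,0],
    [0,0,-3,0],
    [0,0,-4,0],
    [0,0,-4,0],
    [0,0,-3.5,0],
    [0,0,0,0]
  ]
}}

```text
time: 30.45
ee_pos: [0.6651, -0.0534, 0.2079]
ee_rot: [0.004, 0.711, 0.703, 0.002]
contact_force: [-0.4, 0.5, 0.1]
finger_gap: 0.0601
grasp_force: 0.0
```

{"name": "play_rows", "arguments": {
  "rows": [
    [1.4,-1.9,0,0],
    [2.9,-4,0,0],
    [3.6,-5,0,0],
    [3.6,-4.9,0,0],
    [2.1,-2.9,0,0],
    [0.8,-1,0,0],
    [0,0,0,0],
    [0,0,0,0]
  ],
  "jaw": 8
}}

```text
time: 31.45
ee_pos: [0.4683, 0.0926, 0.2028]
ee_rot: [0.0, 0.711, 0.703, 0.0]
contact_force: [-0.5, 0.9, -0.6]
finger_gap: 0.0797
grasp_force: 0.0
```

{"name": "play_rows", "arguments": {
  "rows": [
    [0,0,2,0],
    [0,0,4,0],
    [0,0,3.5,0],
    [0,0,2.7,0],
    [0,0,1.5,0],
    [0,0,0,0],
    [0,0,0,0]
  ]
}}

```text
time: 32.33
ee_pos: [0.4684, 0.0931, 0.0667]
ee_rot: [0.001, 0.711, 0.703, 0.001]
contact_force: [0.8, 0.2, 0.4]
finger_gap: 0.0798
grasp_force: 0.0
```

{"name": "play_rows", "arguments": {
  "rows": [
    [0,0,0,0],
    [0,0,0,0],
    [0,0,0,0],
    [0,0,0,0],
    [0,0,0,0],
    [0,0,0,0],
    [0,0,0,0]
  ],
  "jaw": 2.5
}}

```text
time: 33.2
ee_pos: [0.4677, 0.0933, 0.0666]
ee_rot: [0.0, 0.711, 0.703, 0.0]
contact_force: [-2.5, -0.3, 6.1]
finger_gap: 0.0394
grasp_force: 59.9
```

{"name": "play_rows", "arguments": {
  "rows": [
    [0,0,-0.7,0],
    [0,0,-1.5,0],
    [0,0,-2.5,0],
    [0,0,-3.3,0],
    [0,0,-3.5,0],
    [0,0,-2.5,0],
    [0,0,-1,0],
    [0,0,0,0]
  ]
}}

```text
time: 34.2
ee_pos: [0.4675, 0.0933, 0.2163]
ee_rot: [0.0, 0.711, 0.703, 0.0]
contact_force: [1.0, -0.8, -1.8]
finger_gap: 0.0391
grasp_force: 60.4
```

{"name": "play_rows", "arguments": {
  "rows": [
    [-1.2,1.1,0,0],
    [-2.9,2.7,0,0],
    [-4.1,3.8,0,0],
    [-4.5,4.2,0,0],
    [-4.1,3.8,0,0],
    [-2.9,2.7,0,0],
    [-1.7,1.5,0,0],
    [0,0,0,0]
  ]
}}

```text
time: 35.2
ee_pos: [0.6629, -0.1253, 0.2132]
ee_rot: [-0.001, 0.712, 0.702, -0.001]
contact_force: [0.3, 0.4, -2.2]
finger_gap: 0.0395
grasp_force: 60.8
```

{"name": "play_rows", "arguments": {
  "rows": [
    [0,0,0,0],
    [0,0,0,0]
  ]
}}

```text
time: 35.45
ee_pos: [0.6624, -0.1221, 0.2154]
ee_rot: [-0.0, 0.711, 0.703, -0.0]
contact_force: [-0.6, 0.4, -1.7]
finger_gap: 0.04
grasp_force: 60.8
```

{"name": "play_rows", "arguments": {
  "rows": [
    [0,0,1,0],
    [0,0,3,0],
    [0,0,3.5,0],
    [0,0,3.5,0],
    [0,0,2.5,0],
    [0,0,1.2,0],
    [0,0,0.5,0],
    [0,0,0,0]
  ]
}}

```text
time: 36.45
ee_pos: [0.6634, -0.1229, 0.0645]
ee_rot: [0.0, 0.711, 0.703, 0.0]
contact_force: [0.2, -0.3, -1.1]
finger_gap: 0.0393
grasp_force: 60.8
```

{"name": "play_rows", "arguments": {
  "rows": [
    [0,0,0.2,0],
    [0,0,0.2,0],
    [0,0,0.1,0],
    [0,0,0,0],
    [0,0,0,0]
  ]
}}

```text
time: 37.08
ee_pos: [0.663, -0.1228, 0.0588]
ee_rot: [0.0, 0.711, 0.703, 0.0]
contact_force: [0.5, -0.3, -2.5]
finger_gap: 0.0392
grasp_force: 60.8
```

{"name": "play_rows", "arguments": {
  "rows": [
    [0,0,0.1,0],
    [0,0,0,0]
  ]
}}

```text
time: 37.33
ee_pos: [0.6628, -0.1228, 0.0576]
ee_rot: [-0.0, 0.711, 0.703, -0.0]
contact_force: [0.9, -0.9, -1.1]
finger_gap: 0.0394
grasp_force: 60.8
```

{"name": "play_rows", "arguments": {
  "rows": [
    [0,0,0.1,0],
    [0,0,0,0]
  ]
}}

```text
time: 37.58
ee_pos: [0.6629, -0.1229, 0.0568]
ee_rot: [0.0, 0.711, 0.703, 0.0]
contact_force: [0.4, -0.4, -1.1]
finger_gap: 0.0393
grasp_force: 60.8
```

{"name": "play_rows", "arguments": {
  "rows": [
    [0,0,0.05,0],
    [0,0,0,0]
  ]
}}

```text
time: 37.83
ee_pos: [0.663, -0.1229, 0.0567]
ee_rot: [0.0, 0.711, 0.703, -0.0]
contact_force: [-2.8, 0.5, 2.5]
finger_gap: 0.0393
grasp_force: 61.0
```

Contact. I'll release, retreat straight up, and back away toward the robot so the cameras see the tray.

{"name": "play_rows", "arguments": {
  "rows": [
    [0,0,0,0],
    [0,0,0,0],
    [0,0,0,0],
    [0,0,0,0]
  ],
  "jaw": 6
}}

```text
time: 38.33
ee_pos: [0.663, -0.1229, 0.0563]
ee_rot: [0.0, 0.711, 0.703, 0.0]
contact_force: [-0.9, -0.2, -0.4]
finger_gap: 0.0603
grasp_force: 0.0
```

{"name": "play_rows", "arguments": {
  "rows": [
    [0,0,-1,0],
    [0,0,-3,0],
    [0,0,-4,0],
    [0,0,-5,0],
    [0,0,-4,0],
    [0,0,-2,0],
    [0,0,0,0]
  ]
}}

```text
time: 39.2
ee_pos: [0.6636, -0.1231, 0.248]
ee_rot: [0.001, 0.711, 0.703, 0.001]
contact_force: [-0.6, -0.6, -0.0]
finger_gap: 0.0599
grasp_force: 0.0
```

{"name": "play_rows", "arguments": {
  "rows": [
    [0,-3,0,0],
    [0,-5,0,0],
    [0,-5,0,0],
    [0,-5,0,0],
    [0,-5,0,0],
    [0,-2,0,0],
    [0,0,0,0],
    [0,0,0,0]
  ]
}}

```text
time: 40.2
ee_pos: [0.4132, -0.12, 0.2454]
ee_rot: [-0.001, 0.711, 0.703, -0.0]
contact_force: [0.6, -0.0, -0.4]
finger_gap: 0.06
grasp_force: 0.0
```

Run:
```python
from h import *
a=grab_frame('top')['color'];b=grab_frame('scene')['color']
r=lambda c:cv2.resize(c[:,:,::-1],(780,290),interpolation=cv2.INTER_CUBIC)
cv2.imwrite('pics/fin.png',np.vstack([r(a[75:175,120:390]),r(b[170:290,160:420])]))
print(env.read_state()['joint_velocities'].round(3))
```

```text
[ 0.001 -0.003 -0.002 -0.     0.001 -0.002]
```

View pics/fin.png

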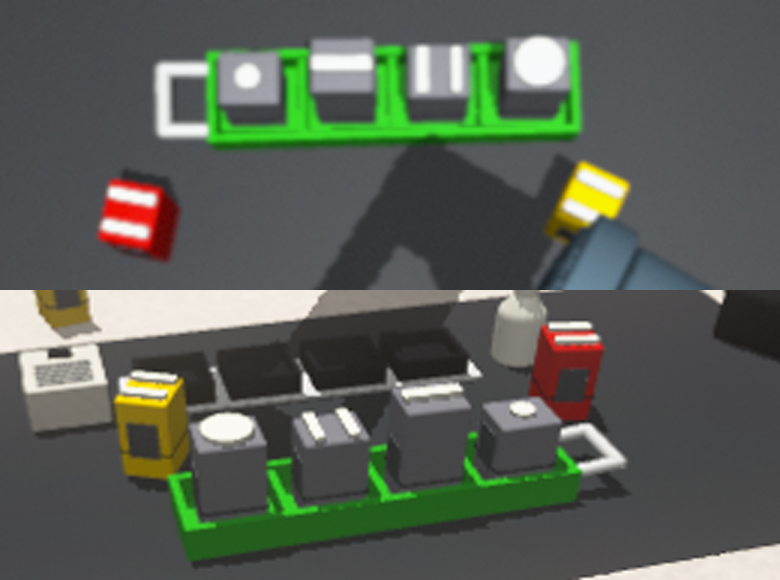

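All four packs stand upright in the order A, D, B, C from the handle, and the look-alikes are untouched.

```bash
python3 -c "
from workcell import sign_off
print(sign_off())"
```

```text
the job is handed in; nothing more can be done
None
```

The job is handed in: all four packs stand upright and released in the tray, in the order A, D, B, C from the handle, after about 40 s of robot time.

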